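# Register the cap plate on the capsule filler and lock it down

## Task

Close up the manual capsule filler: pick the loose cap plate up by its bar handle and lower it level over the filler so that both locating pins come up through its two holes together and it lies flat on the bed; set it down, do not drop it. Then push the red-knobbed clamp lever over its stiff hump until it falls into the locked notch with its nose over the plate's edge, and leave the two bottles and the steel jar where they stand.

Things in the scene. Friction and masses are not known exactly. Their poses are not given: they have to be found in the camera images.
- filler: manual capsule filler, fixed: white base 150 (its x) x 206 (its y) x 42 mm high, aluminium bed on top with two upright steel pins; grey lever bracket 50 mm wide at its -y end (out to y -185, up to 72 mm high). Origin: centre of the underside on the bench; z up. Place and heading vary; it may stand left or right of the cap plate.
- bed (a point): centre of the filler's bed surface, 42 mm above the bench; axes as the filler. The cap plate's underside centre belongs here. The bed is marked with a 7 x 11 grid of white capsule bodies that do not stand proud.
- pin_a (a point): tip of the steel pin at filler (0, -78) mm (lever end). Pins are 10 mm in diameter and stand 25 mm above the bed: the lower 15 mm straight, the upper 10 mm tapering to a 4 mm tip.
- pin_b (a point): tip of the other, equal pin, at filler (0, +78) mm
- cap_plate: loose aluminium plate 124 (its x) x 180 (its y) x 10 mm, about 0.4 kg, balanced about its centre, with a grid of red capsule caps and a black bar handle. Origin: centre of the underside. Two plain 12.5 mm through holes at plate y -78 and +78 mm fit the pins; either way round fits. Starts flat on the bench.
- handle (a point): centre of the bar handle, 52 mm above the plate's underside: bar 14 mm wide (plate x), 96 mm long (plate y), 16 mm high, with 34 mm of clear height under it, on two 12 mm posts at plate y -36 and +36 mm
- hole_a (a point): lower mouth of the plate's hole at plate y -78 mm
- hole_b (a point): lower mouth of the plate's hole at plate y +78 mm
- clamp (a joint): clamp lever angle (rad): 0 to 0.2 at the start = open, leaning outward (filler -y); grows as the knob is pushed inward (filler +y). Light friction up to 0.6, then a stiff detent hump with its crest at 1.0 (up to about 10 N at the knob); past the crest it is drawn into the locked notch, about 1.25 with the nose on the seated plate, and stays.
- clamp_knob (a point): centre of the lever's red ball knob, 28 mm across, 100 mm from the lever axis. The axis runs along the filler's x through filler (y -122, z 58) mm. Knob at filler (y -203, z 116) mm at joint 0 (lever 0.95 rad outward of upright), (y -92, z 154) locked. Locked, the lever's rubber nose lies over the seated plate's edge; locked early it bars the plate.
- dropper_bottle: brown dropper bottle with a black bulb, 33 mm across, 102 mm high, loose behind the work; origin at the centre of its underside
- steel_jar: open grey steel jar, 79 mm across, 92 mm high, loose; origin at the centre of its underside
- blue_cap_bottle: white bottle with a blue cap, 62 mm across, 125 mm high, loose; origin at the centre of its underside
Not all that is in view belongs to the job. Of the things shaped like the cap_plate, the aluminium one is meant.

How it is judged:
On the way, in this order (a step that is already met when the one before it is completed fails the run):
1. the cap plate lies flat on the bed with both pins through its holes, the lever still open (horizontal distance between cap_plate and bed below 0.003 m and angle between the y axis of cap_plate and the y axis of filler, either way round below 0.04 rad and z of cap_plate in the frame of bed below 0.002 m and angle between cap_plate's own z axis and vertical below 0.03 rad and value of joint clamp below 0.7 rad), for 0.2 s.
2. the lever is in its locked notch (value of joint clamp above 1.15 rad), for 0.2 s.
At the end, for the whole second after the job is handed in: The cap plate rests flat on the bed over both pins (centre within 3 mm, within 2 mm of the bed, tilt under 0.03 rad, turned less than 0.04 rad from the filler, either way round), at rest, and the clamp lever is in its notch (joint over 1.15) (horizontal distance between cap_plate and bed below 0.003 m and angle between the y axis of cap_plate and the y axis of filler, either way round below 0.04 rad and z of cap_plate in the frame of bed below 0.002 m and angle between cap_plate's own z axis and vertical below 0.03 rad and value of joint clamp above 1.15 rad and linear speed of cap_plate below 0.02 m/s); the robot touches nothing.
It fails at once if the cap plate is tilted by more than 0.2 rad (angle between cap_plate's own z axis and vertical above 0.2 rad).
It fails at once if the cap plate is cocked on the pins (tilted over 0.1 rad within 40 mm of its seat) (angle between cap_plate's own z axis and vertical above 0.1 rad and distance between cap_plate and bed below 0.04 m).
It fails at once if the cap plate is dropped or slammed onto the filler (faster than 0.35 m/s within 60 mm of its seat) (linear speed of cap_plate above 0.35 m/s and distance between cap_plate and bed below 0.06 m).
It fails at once if a bottle or the jar is moved by more than 25 mm or knocked over (distance of any of dropper_bottle, steel_jar, blue_cap_bottle from where it was at the start of the episode above 0.025 m or angle between any of dropper_bottle, steel_jar, blue_cap_bottle's own z axis and vertical above 0.4 rad).
It also fails if it takes over 64 s, if anything falls off the work surface, if the arm or the gripper's body presses on something with over 40 N, if the wrist force passes 120 N, or if a joint passes its speed limit or range.

## Robot

A 6-joint arm with a two-finger parallel gripper is mounted at the origin on a cart in front of the work surface, level with it; the furniture and walls round the work are solid. World frame = base frame: x ahead of the robot, y to its left, z up, the work surface at z = 0. Lengths are in m, angles in rad, forces in N, time in s.
With the tool pointing down it reaches from about 0.25 to 0.775 m from the base axis. Payload 4 kg.
Tool frame: the origin (TCP) lies midway between the tips of the shut fingers; the grasp point (between the pads) lies 19 mm behind it; z points along the fingers, y is the line along which they close (so a half turn about z gives the same grasp; the last joint's range is limited). The gripper opens to 94 mm and grips with 3 to 60 N. Pads are 16 mm wide; open, the fingers measure 119 mm over their backs; the gripper's body (75 mm by 177 mm) begins 78 mm behind the grasp point.
Start: joints at [-0.103, 0.087, 1.371, -0, 1.684, -0.103], TCP at [0.55, -0, 0.206] pointing down, gripper open.
Joint ranges: [-3.1, 3.1], [-0.76, 2.03], [0.27, 2.55], [-1.08, 4.22], [0.17, 2.65], [-2.57, 2.57]. Speed limits (rad/s): [2.79, 2.79, 3.14, 3.14, 3.14, 3.14].

## Interface

Orientations are given as [roll, pitch, yaw] about the fixed x, y, z axes, in that order (R = Rz(yaw) Ry(pitch) Rx(roll)).
In Python, from bench import robot gives the robot as it stands.
- The arm moves only by the tool servo_tool, never from a script. Its argument "moves" is a list of rows, each a list of 5 numbers: the shift along the tool's x, y, z in units of 25 mm (1.0 is 25 mm), then the turn about the tool's z in units of 6 degrees (1.0 is 6 degrees), then the closure, from 0 (fully open) to 1 (shut). In form: [[dx, dy, dz, yaw, gripper], ...]. A call has 1 to 10 rows; each row is the pose to reach, as a shift and turn from the pose commanded when the call began, along the tool's axes at that moment; what a row does not reach only later rows make up. A row lasts 1/12 s, in which the tool goes at most 41.7 mm and 7.16 degrees, less where a joint would pass 70% of its speed; a pose out of reach is approached as far as the arm can. A call with a gripper value outside its range is refused whole. The fingers move at their own pace and stop on an object; the grip force is fixed at half the most. Time passes only in rows, so rows that repeat a pose let the fingers close. It gives the time, the measured TCP pose, the force, the opening and the grip force at its end, in the units of the state.
- robot.get_obs(): the state, without advancing time (a new reading comes with each control period).
- robot.snapshot(name): name is "scene" or "side" or "wrist"; returns a dict with "image" (420x560x3 uint8, blue, green, red), "fx", "fy", "cx", "cy" (pixels), "k1" (the pictures are not rectified: a ray, as slopes to the right and down, at radius r is drawn at 1 + k1 r^2 times it, then the intrinsics apply), "eye" and "orientation" of the camera in the world; the wrist camera has in their place "T_tool_cam" (4x4, takes a point from camera to tool coordinates, whose origin is the TCP and whose axes are the flange's). Camera axes: x right, y down, z forward; pixel columns grow to the right and rows downward; lengths in m; the calibration is good to about 2 mm. A picture is of the moment at which its call begins: read the wrist's pose just before it. There is no depth.
- robot.close_job(): hands the job in; it is judged then, once.
The state is a dict: "time": time; "joint_positions": joint angles; "qvel": joint speeds; "joint_torque": joint torques, N m; "tool_pos": TCP position; "ee_rot": TCP orientation; "wrist_force": force on the tool from outside, world axes, zero at the start; "wrist_torque": the same for the moment, N m; "width": finger opening in m; "finger_force": force on a finger pad.
Only numpy, scipy, OpenCV 4.12 (cv2) and the standard library are available. Lean on these libraries where they do the work, as an engineer would, in place of code of your own. Each camera call takes 0.05 s, during which the arm holds its last target. There are 200 camera calls.

## Working session

There is one attempt and no reset: what is moved stays moved. The work goes in short steps, Python scripts to look and compute and a tool call to move; the robot and the scene stay as the last step left them, time stands still between calls to the robot, and variables do not carry over. Pictures are saved under pics/ and viewed, at most 11 in all, crops included, and the job is handed in when it is done.

Besides the shell and the picture viewer there is one more tool, called as name(argument=value, ...), one argument or row to a line, values as JSON. servo_tool: Moves the arm, as the interface text tells. Its arguments: {"type":"object","properties":{"moves":{"type":"array"}},"required":["moves"]}

```bash
mkdir -p pics; ls
cat > h.py <<'E'
import numpy as np, cv2, pickle
from scipy.spatial.transform import Rotation as R
from bench import robot
def snap(n):
    o=robot.get_obs(); s=robot.snapshot(n); 
    if n=="wrist":
        T=np.array(s["T_tool_cam"]); A=R.from_euler('xyz',o["ee_rot"]).as_matrix()
        s["Rw"]=A@T[:3,:3]; s["ew"]=A@T[:3,3]+np.array(o["tool_pos"])
    else:
        s["ew"]=np.array(s["eye"]); q=np.array(s["orientation"])
        s["Rw"]=q if q.shape==(3,3) else (R.from_euler('xyz',q).as_matrix() if q.size==3 else None)
    return s
def rays(s,uv):
    uv=np.atleast_2d(np.array(uv,float))
    d=np.c_[(uv[:,0]-s["cx"])/s["fx"],(uv[:,1]-s["cy"])/s["fy"]]
    x=d.copy()
    for _ in range(30): x=d/(1+s["k1"]*(x**2).sum(1,keepdims=True))
    return np.c_[x,np.ones(len(x))]@s["Rw"].T
def plane(s,uv,z):
    r=rays(s,uv); t=(z-s["ew"][2])/r[:,2]; return s["ew"]+r*t[:,None]
def proj(s,P):
    c=(np.atleast_2d(P)-s["ew"])@s["Rw"]; x=c[:,:2]/c[:,2:]; x=x*(1+s["k1"]*(x**2).sum(1,keepdims=True))
    return x*[s["fx"],s["fy"]]+[s["cx"],s["cy"]]
def tri(views):
    A=np.zeros((3,3));b=np.zeros(3);L=[]
    for s,uv in views:
        r=rays(s,uv)[0]; r/=np.linalg.norm(r); M=np.eye(3)-np.outer(r,r); A+=M; b+=M@s["ew"]; L.append((M,s["ew"]))
    p=np.linalg.solve(A,b); return p,[np.linalg.norm(M@(p-e)) for M,e in L]
E
python3 - <<'E'
from h import *
o=robot.get_obs(); print(o)
for n in ["scene","side","wrist"]:
    s=snap(n); pickle.dump(s,open(n+"0.pkl","wb")); cv2.imwrite(f"pics/{n}0.png",s["image"]); print(n,{k:v for k,v in s.items() if k!="image"})
a=[pickle.load(open(n+"0.pkl","rb"))["image"] for n in ["scene","side"]]
E
```

```text
pics
{'time': 0.0, 'joint_positions': array([-1.03102602e-01,  8.79482279e-02,  1.37222707e+00, -3.66914907e-05,
        1.68358706e+00, -1.03105085e-01]), 'qvel': array([-7.04318179e-04,  4.20476988e-04,  1.09356445e-03,  1.26203526e-03,
       -9.41003183e-05,  7.98987447e-04]), 'joint_torque': array([ 1.28542815e-03, -3.40182602e+01, -3.02423716e+01,  7.18220207e-02,
        3.29729996e-02, -1.13141955e-04]), 'tool_pos': array([5.49460649e-01, 3.69042966e-05, 2.04321664e-01]), 'ee_rot': array([-3.13943072e+00, -1.87037688e-04,  1.57079452e+00]), 'wrist_force': array([ 0.31425122, -1.09436558, -0.32220305]), 'wrist_torque': array([-0.01166765, -0.04537173,  0.02005165]), 'finger_force': 0.0, 'width': 0.09411259525435105}
scene {'fx': 408.0925279208504, 'fy': 408.0925279208504, 'cx': 282.4141413135186, 'cy': 210.52185627384787, 'k1': 0.040055372020292246, 'eye': array([-0.10248717,  0.74347193,  1.18023708]), 'orientation': array([-2.35325578,  0.00358807, -2.48223764]), 'ew': array([-0.10248717,  0.74347193,  1.18023708]), 'Rw': array([[-0.79038243, -0.42989263,  0.43644924],
     
[... 579 characters left out ...]
'fy': 370.11726930221454, 'cx': 281.44377672286896, 'cy': 208.97337486322525, 'k1': -0.04600982579967438, 'T_tool_cam': array([[-2.28773120e-04, -9.66782688e-01, -2.55599651e-01,
         7.44631636e-02],
       [ 9.99999897e-01, -1.20919148e-04, -4.37678834e-04,
         1.00583034e-03],
       [ 3.92233427e-04, -2.55599725e-01,  9.66782616e-01,
        -1.79007185e-01],
       [ 0.00000000e+00,  0.00000000e+00,  0.00000000e+00,
         1.00000000e+00]]), 'Rw': array([[ 9.99997163e-01,  3.91763227e-04, -2.34971500e-03],
       [-2.21379292e-04, -9.66832003e-01, -2.55413056e-01],
       [-2.37184111e-03,  2.55412851e-01, -9.66829173e-01]]), 'ew': array([0.55086523, 0.07447903, 0.38343302])}
```

View pics/scene0.png

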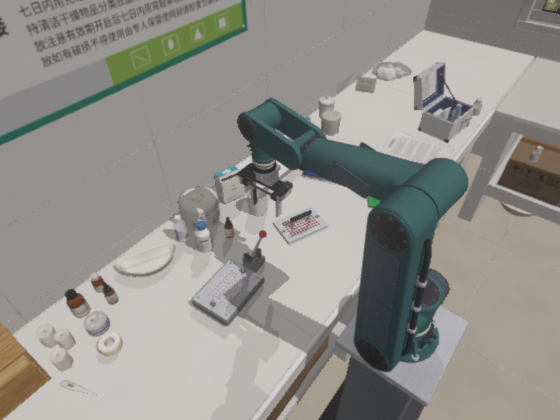

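View pics/side0.png

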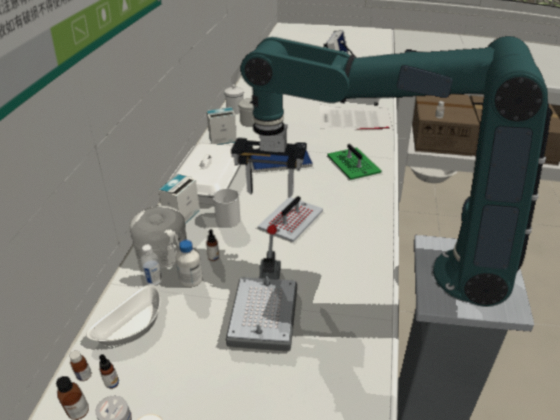

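The scene picture shows the filler at (228,290) with its lever knob at (263,234), and the aluminium plate at (300,224). In the side picture the filler is at (264,312), the knob at (271,230), and the aluminium plate at (291,217).

Cap-plate candidates in the side view are aluminium (291,217), green (354,162), and the blue item (280,159). I choose the aluminium one and will check it in a close wrist crop.

Run:
```python
from h import *
s=pickle.load(open("scene0.pkl","rb"));d=pickle.load(open("side0.pkl","rb"));w=pickle.load(open("wrist0.pkl","rb"))
for n,a,b in [("plate",(300,224),(291,217)),("filler",(228,290),(264,312)),("knob",(263,234),(271,230)),("dropper",(229,236),(212,260)),("bluecap",(202,250),(189,282)),("jar",(258,212),(227,225))]:
    p,e=tri([(s,a),(d,b)]); print(n,p.round(3),np.round(e,3),plane(d,b,0.03)[0].round(3),proj(w,p).round(0))
```

```text
plate [ 0.521 -0.167  0.01 ] [0. 0.] [ 0.516 -0.14   0.03 ] [[256. 329.]]
filler [0.521 0.241 0.029] [0.003 0.003] [0.519 0.245 0.03 ] [[247. -91.]]
knob [0.542 0.029 0.11 ] [0. 0.] [ 0.563 -0.069  0.03 ] [[271. 174.]]
dropper [ 0.713  0.037 -0.013] [0.002 0.002] [0.694 0.085 0.03 ] [[434. 148.]]
bluecap [0.737 0.157 0.006] [0.003 0.003] [0.729 0.178 0.03 ] [[478.  24.]]
jar [ 0.719 -0.143 -0.027] [0.001 0.001] [ 0.694 -0.071  0.03 ] [[418. 295.]]
```

View pics/wrist0.png

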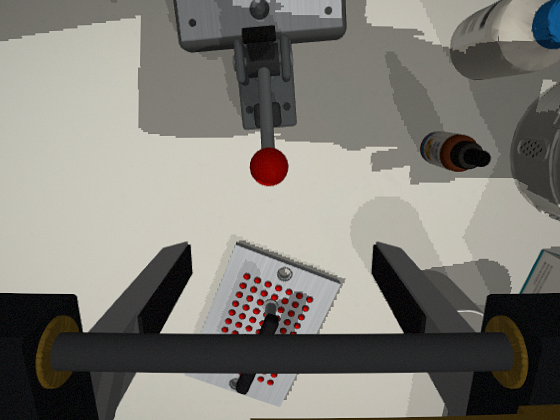

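The wrist view confirms the knob at (269,166), the filler's pin at (260,8), the aluminium plate with red caps centred near (270,325), and the dropper at (455,150). Next I'll look at the plate from two wrist positions.

servo_tool(
  moves=[
    [-1.5, -0.3, -0.5, 0, 0],
    [-3, -0.6, -1, 0, 0],
    [-4.5, -0.9, -1.5, 0, 0],
    [-6, -1.2, -2, 0, 0],
    [-6, -1.2, -2, 0, 0],
    [-6, -1.2, -2, 0, 0],
    [-6, -1.2, -2, 0, 0],
  ],
)

```text
time: 0.73
tool_pos: [0.5199, -0.1496, 0.2549]
ee_rot: [-3.141, -0.001, 1.57]
wrist_force: [-0.3, 0.6, 0.1]
width: 0.0937
finger_force: 0.0
```

Run:
```python
from h import *
s=snap("wrist"); pickle.dump(s,open("wp1.pkl","wb")); cv2.imwrite("pics/wp1.png",s["image"]); print(robot.get_obs()["tool_pos"],s["ew"])
```

```text
[ 0.51990419 -0.14891674  0.25455891] [ 0.52101906 -0.07534719  0.43395179]
```

servo_tool(
  moves=[
    [1.6, 0, 0, 0, 0],
    [3, 0, 0, 0, 0],
    [3, 0, 0, 0, 0],
    [3, 0, 0, 0, 0],
    [3, 0, 0, 0, 0],
  ],
)

```text
time: 1.2
tool_pos: [0.5199, -0.0739, 0.2549]
ee_rot: [-3.141, 0.0, 1.573]
wrist_force: [-0.3, -0.4, -0.2]
width: 0.0941
finger_force: 0.0
```

Run:
```python
from h import *
s=snap("wrist"); pickle.dump(s,open("wp2.pkl","wb")); cv2.imwrite("pics/wp2.png",s["image"]); print(robot.get_obs()["tool_pos"],s["ew"])
a=pickle.load(open("wp1.pkl","rb"))["image"]
cv2.imwrite("pics/c1.png",np.hstack([a[60:400,100:480],s["image"][60:400,100:480]]))
```

```text
[ 0.51995712 -0.07465169  0.25498706] [0.52091743 0.00057109 0.4339242 ]
```

View pics/c1.png

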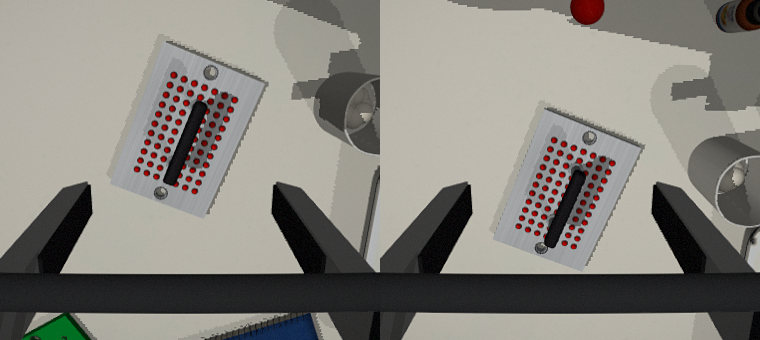

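The left crop (wp1) shows the aluminium plate with its holes at (211,72) and (161,193) and the bar from (200,108) to (171,180). The right crop shows the same from 75 mm away. The green and blue decoys are behind.

```bash
cat >> h.py <<'E'
def blobs(m,lo,hi):
    n,l,st,c=cv2.connectedComponentsWithStats(m.astype(np.uint8)); return [(c[i],st[i,4],l==i) for i in range(1,n) if lo<=st[i,4]<=hi]
def redmask(im):
    b,g,r=[im[...,i].astype(int) for i in range(3)]; return (r>110)&(r>g*2)&(r>b*2)
def handle_rect(s,box):
    x0,y0,x1,y1=box; im=s["image"]; m=(im.max(2)<45); k=np.zeros_like(m); k[y0:y1,x0:x1]=m[y0:y1,x0:x1]
    B=max(blobs(k,100,9999),key=lambda b:b[1]); pts=np.argwhere(B[2])[:,::-1].astype(np.float32)
    return cv2.minAreaRect(pts)
def ends(rc):
    p=cv2.boxPoints(rc); 
    if np.linalg.norm(p[0]-p[1])<np.linalg.norm(p[1]-p[2]): e=[(p[0]+p[1])/2,(p[2]+p[3])/2]
    else: e=[(p[1]+p[2])/2,(p[3]+p[0])/2]
    return sorted(e,key=lambda q:q[1])
E
python3 - <<'E'
from h import *
a=pickle.load(open("wp1.pkl","rb"));b=pickle.load(open("wp2.pkl","rb"))
for s,box,rb in [(a,(240,140,330,260),(220,120,350,265)),(b,(240,205,330,320),(220,180,350,325))]:
    m=redmask(s["image"]); k=np.zeros_like(m); x0,y0,x1,y1=rb; k[y0:y1,x0:x1]=m[y0:y1,x0:x1]
    c=np.array([q[0] for q in blobs(k,8,200)]); P=plane(s,c,0.011)[:,:2].astype(np.float32)
    print(len(c),cv2.minAreaRect(P))
    s["e"]=ends(handle_rect(s,box)); print(s["e"],cv2.minAreaRect(c.astype(np.float32)))
for i in range(2): print(tri([(a,a["e"][i]),(b,b["e"][i])]))
for u,v in [((311,132),(309,198)),((261,253),(261,307))]: print(tri([(a,u),(b,v)]))
for s in (a,b):
    h=plane(s,s["e"],0.06)[:,:2]; print(h, h.mean(0), np.degrees(np.arctan2(*(h[0]-h[1])[::-1])))
E
```

```text
52 ((0.523258626461029, -0.1705022007226944), (0.1208142340183258, 0.07563968002796173), 67.91189575195312)
[array([301.87506, 161.77832], dtype=float32), array([267.84283, 243.76498], dtype=float32)] ((285.1129455566406, 194.16539001464844), (66.43388366699219, 101.32047271728516), 21.565431594848633)
51 ((0.5234186053276062, -0.17030739784240723), (0.12047159671783447, 0.07584631443023682), 68.1725082397461)
[array([302.0825 , 228.81445], dtype=float32), array([267.27835, 307.12372], dtype=float32)] ((284.6611633300781, 254.7555694580078), (63.247840881347656, 94.14979553222656), 22.190282821655273)
(array([ 0.54317824, -0.12729417,  0.03777417]), [np.float64(0.0007193865484661127), np.float64(0.0007193865484660367)])
(array([ 0.50559481, -0.2111032 ,  0.06329458]), [np.float64(0.0004951834450799527), np.float64(0.0004951834450799503)])
(array([ 0.55303861, -0.09709264,  0.01486477]), [np.float64(0.00039218046796978483), np.float64(0.00039218046796987547)])
(array([ 0.49469476, -0.24537327,  0.00303003]), [np.float64(0.0003288623447927768), np.float64(0.0003288623447928462)])
[[ 0.54125522 -0.12438912]
 [ 0.50595766 -0.21230915]] [ 0.52360644 -0.16834914] 68.12585019014398
[[ 0.54260932 -0.12011781]
 [ 0.50495861 -0.21298921]] [ 0.52378397 -0.16655351] 67.9320254258674
```

servo_tool(
  moves=[
    [1.6, 0, -0.6, 0, 0],
    [3.2, 0, -1, 0, 0],
    [4.8, 0, -1, 0, 0],
    [6.4, 0, -1, 0, 0],
    [7.5, 0, -1, 0, 0],
    [7.5, 0, -1, 0, 0],
    [7.5, 0, -1, 0, 0],
    [7.5, 0, -1, 0, 0],
  ],
)

```text
time: 1.92
tool_pos: [0.5202, 0.1114, 0.2802]
ee_rot: [-3.141, 0.001, 1.57]
wrist_force: [0.7, -0.6, -0.1]
width: 0.094
finger_force: 0.0
```

Run:
```python
from h import *
s=snap("wrist"); pickle.dump(s,open("wf1.pkl","wb")); cv2.imwrite("pics/wf1.png",s["image"]); print(robot.get_obs()["tool_pos"],s["ew"])
```

```text
[0.52025365 0.1110468  0.28023266] [0.5213944  0.18604319 0.45909742]
```

servo_tool(
  moves=[
    [1.6, 0, 0, 0, 0],
    [3, 0, 0, 0, 0],
    [3, 0, 0, 0, 0],
    [3, 0, 0, 0, 0],
    [3, 0, 0, 0, 0],
  ],
)

```text
time: 2.38
tool_pos: [0.5204, 0.1859, 0.2804]
ee_rot: [-3.142, 0.001, 1.569]
wrist_force: [0.5, -0.2, 0.5]
width: 0.0937
finger_force: 0.0
```

Run:
```python
from h import *
s=snap("wrist"); pickle.dump(s,open("wf2.pkl","wb")); cv2.imwrite("pics/wf2.png",s["image"]); print(robot.get_obs()["tool_pos"],s["ew"])
a=pickle.load(open("wf1.pkl","rb"))["image"]
cv2.imwrite("pics/c2.png",np.hstack([a[:400,80:480],s["image"][:400,80:480]]))
```

```text
[0.52038486 0.18574033 0.28053229] [0.5214953  0.26057532 0.45933908]
```

View pics/c2.png

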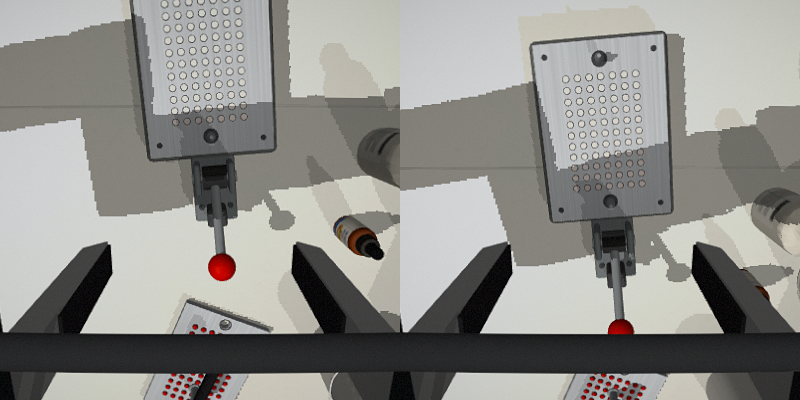

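Capsule grid and pins are clear. In wf2, pin_b is at (279,58), pin_a at (290,201), and the corner screws at (224,57), (334,47), (241,209), (343,202). In wf1, pin_a is at (290,135) and the knob at (302,267).

```bash
cat >> h.py <<'E'
def darkc(s,p,r=8):
    x,y=p; w=s["image"][y-r:y+r+1,x-r:x+r+1].mean(2); f=np.clip(np.median(w)-25-w,0,None)
    yy,xx=np.mgrid[y-r:y+r+1,x-r:x+r+1]; return np.array([(f*xx).sum(),(f*yy).sum()])/f.sum()
E
python3 - <<'E'
from h import *
a=pickle.load(open("wf1.pkl","rb"));b=pickle.load(open("wf2.pkl","rb"));w=pickle.load(open("wrist0.pkl","rb"))
sc=np.array([darkc(b,p,6) for p in [(224,57),(334,47),(241,209),(343,202)]]); print(sc.round(1))
s2=np.array([darkc(a,p,6) for p in [(239,146),(343,138)]])
for i in (0,1): print("screw tri",tri([(a,s2[i]),(b,sc[2+i])]))
P=plane(b,sc,0.042)[:,:2]; print(P, P.mean(0), np.degrees(np.arctan2(*((P[0]+P[1]-P[2]-P[3])[::-1]))))
# capsule grid
g=cv2.cvtColor(b["image"],cv2.COLOR_BGR2GRAY)
big=cv2.resize(b["image"][20:230,200:370],None,fx=3.5,fy=2.8*1.0,interpolation=cv2.INTER_CUBIC)
pa1=darkc(a,(290,135),10);pa2=darkc(b,(290,201),10);pb2=darkc(b,(279,58),10); print(pa1,pa2,pb2,tri([(a,pa1),(b,pa2)]))
print(plane(b,[pa2,pb2],0.058))
for s,n in((a,"a"),(b,"b"),(w,"w")):
    r=[q for q in blobs(redmask(s["image"]),150,3000)]
    print(n,[(q[0].round(1),q[1]) for q in r])
E
```

```text
[[223.8  57.1]
 [333.1  47.7]
 [240.8 209.7]
 [340.1 201.9]]
screw tri (array([0.47377053, 0.14910088, 0.04236252]), [np.float64(4.359935311759825e-05), np.float64(4.359935311748621e-05)])
screw tri (array([0.5891791 , 0.15832855, 0.04261009]), [np.float64(4.178233863296985e-05), np.float64(4.17823386329494e-05)])
[[0.46027514 0.31656121]
 [0.57599164 0.32571013]
 [0.47368511 0.14900273]
 [0.5892358  0.15818064]] [0.52479693 0.23736368] 94.54794174638221
[290.12124446 135.16967657] [289.58395522 199.83857031] [279.71572555  58.27154671] (array([0.5306816 , 0.15981382, 0.03815467]), [np.float64(3.827405361104178e-05), np.float64(3.827405361110305e-05)])
[[0.53021228 0.16456178 0.058     ]
 [0.51967777 0.31302579 0.058     ]]
a [(array([300.4, 268.4]), np.int32(484))]
b [(array([297.8, 329.2]), np.int32(180))]
w [(array([270.6, 169.9]), np.int32(454))]
```

Bed centre is (0.5248, 0.2374) with heading 94.55°, and two-view screw heights of 42.4–42.6 mm confirm the bed level. The plate is at (0.5234, -0.1705) with heading 68.0°.

servo_tool(
  moves=[
    [-1.5, 0, 0, 0.5, 0],
    [-3, 0, 0, 1, 0],
    [-4.5, 0, 0, 1.5, 0],
    [-6, 0, 0, 2, 0],
    [-7.5, 0.12, 0, 2.5, 0],
    [-9, 0.12, 0, 3, 0],
    [-10.5, 0.12, 0, 3.67, 0],
    [-12, 0.12, 0, 3.67, 0],
    [-13.5, 0.12, 1.5, 3.67, 0],
    [-14.24, 0.12, 3, 3.67, 0],
  ],
)

```text
time: 3.27
tool_pos: [0.5238, -0.1685, 0.2184]
ee_rot: [3.132, 0.001, 1.181]
wrist_force: [1.1, -0.0, -0.1]
width: 0.0944
finger_force: 0.0
```

servo_tool(
  moves=[
    [0, 0, 1, 0, 0],
    [0, 0, 2, 0, 0],
    [0, 0, 2, 0, 0],
    [0, 0, 2, 0, 0],
    [0, 0, 2, 0, 0],
  ],
)

```text
time: 3.68
tool_pos: [0.5235, -0.1639, 0.167]
ee_rot: [3.139, 0.0, 1.185]
wrist_force: [-0.3, -0.0, 0.0]
width: 0.0943
finger_force: 0.0
```

Run:
```python
from h import *
o=robot.get_obs();s=snap("wrist"); pickle.dump(s,open("wg.pkl","wb")); cv2.imwrite("pics/wg.png",s["image"]); print(o["tool_pos"],np.degrees(o["ee_rot"]))
```

```text
[ 0.52346953 -0.16394181  0.16704105] [1.79830945e+02 9.91936478e-03 6.79162894e+01]
```

View pics/wg.png

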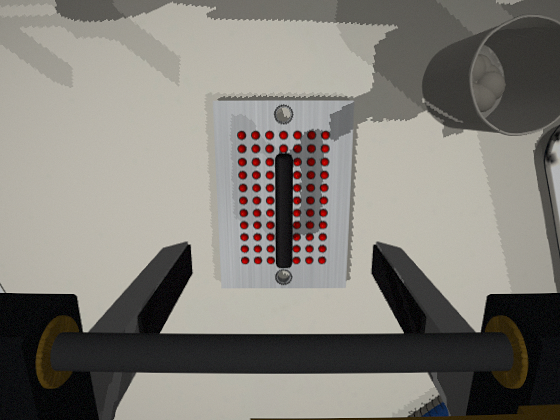

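The plate is aligned with the tool: the bar runs (284,155)–(284,265), the holes are at (284,114) and (284,277), and the fingers straddle it.

Run:
```python
from h import *
s=pickle.load(open("wg.pkl","rb")); o=robot.get_obs()
m=redmask(s["image"]); k=np.zeros_like(m); k[110:285,225:345]=m[110:285,225:345]
c=np.array([q[0] for q in blobs(k,8,300)]); P=plane(s,c,0.011)[:,:2].astype(np.float32); rc=cv2.minAreaRect(P); print(len(c),rc)
e=ends(handle_rect(s,(265,145,300,275))); h=plane(s,e,0.06); print(e,h,np.degrees(np.arctan2(*(h[0]-h[1])[1::-1])))
A=R.from_euler('xyz',o["ee_rot"]).as_matrix()
print("shift tool mm",1e3*A.T@(np.r_[rc[0],0.033]-o["tool_pos"]), o["tool_pos"])
```

```text
68 ((0.523547887802124, -0.17024308443069458), (0.12042320519685745, 0.07545867562294006), 68.03435516357422)
[array([284.5, 152. ], dtype=float32), array([284.5, 267. ], dtype=float32)] [[ 0.54329598 -0.12402182  0.06      ]
 [ 0.50758002 -0.2125313   0.06      ]] 68.02459354900718
shift tool mm [ -6.12157882   1.34667018 134.80427029] [ 0.52403194 -0.16381102  0.16779567]
```

servo_tool(
  moves=[
    [-0.25, 0.04, 1, 0, 0],
    [-0.25, 0.04, 2.2, 0, 0],
    [-0.25, 0.04, 3.4, 0, 0],
    [-0.25, 0.04, 4.4, 0, 0],
    [-0.25, 0.04, 5, 0, 0],
    [-0.25, 0.04, 5.36, 0, 0],
    [-0.25, 0.04, 5.36, 0, 0],
    [-0.25, 0.04, 5.36, 0, 0],
    [-0.25, 0.04, 5.36, 0, 0.2],
  ],
)

```text
time: 4.48
tool_pos: [0.5234, -0.1698, 0.0336]
ee_rot: [3.137, 0.0, 1.187]
wrist_force: [0.4, 0.6, 0.3]
width: 0.0902
finger_force: 0.0
```

servo_tool(
  moves=[
    [0, 0, 0, 0, 0.5],
    [0, 0, 0, 0, 0.8],
    [0, 0, 0, 0, 1],
    [0, 0, 0, 0, 1],
    [0, 0, 0, 0, 1],
    [0, 0, 0, 0, 1],
    [0, 0, 0, 0, 1],
    [0, 0, 0, 0, 1],
    [0, 0, 0, 0, 1],
    [0, 0, 0, 0, 1],
  ],
)

```text
time: 5.32
tool_pos: [0.5216, -0.1691, 0.031]
ee_rot: [-3.142, -0.0, 1.186]
wrist_force: [0.4, -1.1, 0.1]
width: 0.0242
finger_force: 0.0
```

servo_tool(
  moves=[
    [0, 0, 0, 0, 1],
    [0, 0, 0, 0, 1],
    [0, 0, -0.1, 0, 1],
    [0, 0, -0.3, 0, 1],
    [0, 0, -0.5, 0, 1],
    [0, 0, -0.8, 0, 1],
    [0, 0, -0.8, 0, 1],
    [0, 0, -0.8, 0, 1],
  ],
)

```text
time: 5.98
tool_pos: [0.5221, -0.1693, 0.0519]
ee_rot: [3.14, 0.0, 1.186]
wrist_force: [-0.4, 0.1, -6.1]
width: 0.0137
finger_force: 30.0
```

servo_tool(
  moves=[
    [0, 0, -0.6, 0, 1],
    [0, 0, -1.5, 0, 1],
    [0, 0, -2.5, 0, 1],
    [0, 0, -3.5, 0, 1],
    [0, 0, -4.5, 0, 1],
    [0, 0, -5.5, 0, 1],
    [0, 0, -6.3, 0, 1],
    [0, 0, -6.9, 0, 1],
    [0, 0, -6.9, 0, 1],
    [0, 0, -6.9, 0, 1],
  ],
)

```text
time: 6.82
tool_pos: [0.5219, -0.1692, 0.224]
ee_rot: [3.14, 0.0, 1.187]
wrist_force: [-1.0, 0.6, -5.9]
width: 0.0138
finger_force: 30.0
```

Run:
```python
from h import *
o=robot.get_obs(); A=R.from_euler('xyz',o["ee_rot"]).as_matrix(); print(o["tool_pos"],o["ee_rot"],o["wrist_force"],o["wrist_torque"],o["width"])
print(A.T@(np.array([.5248,.2374,o["tool_pos"][2]])-o["tool_pos"])/.025,(A.T@[0,0,1]))
s=snap("wrist"); pickle.dump(s,open("wl.pkl","wb")); cv2.imwrite("pics/wl.png",s["image"])
```

```text
[ 0.52187511 -0.16922383  0.22401624] [3.13992963e+00 4.16072535e-05 1.18652988e+00] [-0.97717651  0.56502655 -5.86337592] [ 0.03224675  0.11982385 -0.01555052] 0.013842345753968758
[ 1.51226691e+01 -5.98891943e+00 -1.05889642e-02] [-4.16072535e-05  1.66302735e-03 -9.99998616e-01]
```

View pics/wl.png

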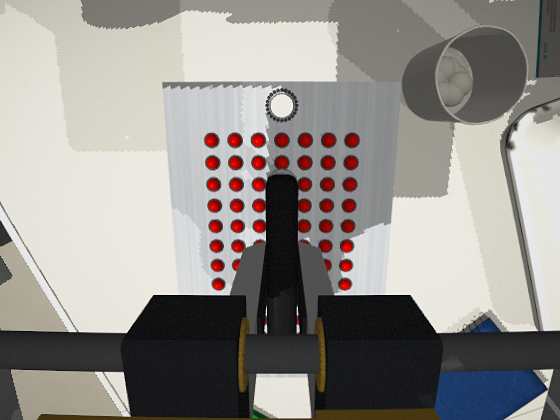

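The plate hangs level in the grip, with the far hole clear at (282,105) and the cap rows visible. I'll fit the plate's pose in the tool frame from the caps.

```bash
cat > pl.py <<'E'
from h import *
def inhand(s):
    m=redmask(s["image"]); m[292:]=0
    B=[q[0] for q in blobs(m,60,400)]; B=np.array([c for c in B if 195<c[0]<370 and 120<c[1]<292])
    # row/col assignment
    B=B[np.argsort(B[:,1])]; rows=np.split(B,np.where(np.diff(B[:,1])>8)[0]+1)
    ip,op=[],[]
    for i,r in enumerate(rows):
        for p in r:
            j=round((p[0]-282)/(23.7-0.35*i)); ip.append(p); op.append([60.2-12.04*i,12.6*j,0])
    ip=np.array(ip);op=np.array(op)/1e3
    T=np.array(s["T_tool_cam"])
    # undistort to slopes
    s2=dict(s,Rw=np.eye(3)); n=rays(s2,ip)[:,:2]
    ok,rv,tv=cv2.solvePnP(op,n,np.eye(3),None)
    pr=cv2.projectPoints(op,rv,tv,np.eye(3),None)[0][:,0]; err=np.linalg.norm(pr-n,axis=1).max()*s["fx"]
    Rm=T[:3,:3]@cv2.Rodrigues(rv)[0]; t=T[:3,:3]@tv[:,0]+T[:3,3]
    return Rm,t,len(ip),err,[len(r) for r in rows]
if __name__=="__main__":
    Rm,t,n,e,r=inhand(pickle.load(open("wl.pkl","rb"))); print(n,e,r,"t mm",t*1e3,"rot deg",np.degrees(cv2.Rodrigues(Rm)[0].ravel()))
E
python3 pl.py
```

```text
Traceback (most recent call last):
  File "pl.py", line 20, in <module>
    Rm,t,n,e,r=inhand(pickle.load(open("wl.pkl","rb"))); print(n,e,r,"t mm",t*1e3,"rot deg",np.degrees(cv2.Rodrigues(Rm)[0].ravel()))
               ~~~~~~^^^^^^^^^^^^^^^^^^^^^^^^^^^^^^^^^^
  File "pl.py", line 15, in inhand
    ok,rv,tv=cv2.solvePnP(op,n,np.eye(3),None)
             ~~~~~~~~~~~~^^^^^^^^^^^^^^^^^^^^^
cv2.error: OpenCV(4.12.0) /io/opencv/modules/calib3d/src/solvepnp.cpp:835: error: (-215:Assertion failed) ( (npoints >= 4) || (npoints == 3 && flags == SOLVEPNP_ITERATIVE && useExtrinsicGuess) || (npoints >= 3 && flags == SOLVEPNP_SQPNP) ) && npoints == std::max(ipoints.checkVector(2, CV_32F), ipoints.checkVector(2, CV_64F)) in function 'solvePnPGeneric'
```

servo_tool(
  moves=[
    [1.2, -0.5, 0, -0.4, 1],
    [2.7, -1.1, 0, -0.8, 1],
    [4.2, -1.7, 0, -1.3, 1],
    [5.7, -2.3, 0, -1.8, 1],
    [7.2, -2.9, 0, -2.3, 1],
    [8.7, -3.5, 0, -2.8, 1],
    [10.2, -4.1, 0, -3.3, 1],
    [11.7, -4.7, 0, -3.8, 1],
    [13, -5.2, 0, -4.2, 1],
    [13.7, -5.5, 0, -4.42, 1],
  ],
)

```text
time: 7.7
tool_pos: [0.5208, 0.204, 0.2205]
ee_rot: [-3.137, -0.002, 1.655]
wrist_force: [-0.6, -0.1, -5.5]
width: 0.0136
finger_force: 30.0
```

servo_tool(
  moves=[
    [0, 0, 0, 0, 1],
    [0, 0, 0, 0, 1],
    [0, 0, 0, 0, 1],
  ],
)

```text
time: 7.95
tool_pos: [0.5219, 0.1991, 0.2217]
ee_rot: [-3.138, 0.002, 1.649]
wrist_force: [-0.2, 0.3, -5.0]
width: 0.0139
finger_force: 30.0
```

Run:
```python
from pl import *
o=robot.get_obs(); A=R.from_euler('xyz',o["ee_rot"]).as_matrix(); print(o["tool_pos"],np.degrees(o["ee_rot"]))
s=snap("wrist"); pickle.dump(s,open("wm.pkl","wb")); cv2.imwrite("pics/wm.png",s["image"])
Rm,t,n,e,r=inhand(s); print(n,e,r,"t mm",t*1e3,"rot deg",np.degrees(cv2.Rodrigues(Rm)[0].ravel()))
P=A@t+o["tool_pos"]; h=np.degrees(np.arctan2(*(A@Rm[:,0])[1::-1])); print("plate",P,h)
```

```text
[0.52191363 0.19914611 0.22165499] [-1.79820762e+02  9.10880374e-02  9.44694815e+01]Traceback (most recent call last):
  File "<stdin>", line 4, in <module>
  File "pl.py", line 15, in inhand
    ok,rv,tv=cv2.solvePnP(op,n,np.eye(3),None)
             ~~~~~~~~~~~~^^^^^^^^^^^^^^^^^^^^^
cv2.error: OpenCV(4.12.0) /io/opencv/modules/calib3d/src/solvepnp.cpp:835: error: (-215:Assertion failed) ( (npoints >= 4) || (npoints == 3 && flags == SOLVEPNP_ITERATIVE && useExtrinsicGuess) || (npoints >= 3 && flags == SOLVEPNP_SQPNP) ) && npoints == std::max(ipoints.checkVector(2, CV_32F), ipoints.checkVector(2, CV_64F)) in function 'solvePnPGeneric'
```

```bash
sed -i 's/n=rays(s2,ip)\[:,:2\]/n=np.ascontiguousarray(rays(s2,ip)[:,:2])/' pl.py; python3 pl.py
python3 - <<'E'
from pl import *
o=robot.get_obs(); A=R.from_euler('xyz',o["ee_rot"]).as_matrix(); print(o["tool_pos"],np.degrees(o["ee_rot"]))
s=pickle.load(open("wm.pkl","rb"))
Rm,t,n,e,r=inhand(s); print(n,e,r,"t mm",t*1e3,"rot deg",np.degrees(cv2.Rodrigues(Rm)[0].ravel()))
P=A@t+o["tool_pos"]; h=np.degrees(np.arctan2(*(A@Rm[:,0])[1::-1])); print("plate",P,h)
c=np.array([.5248,.2374]); print("shift units",A.T@(np.r_[c,P[2]]-P)/.025)
E
```

```text
40 0.5740441838667515 [7, 7, 6, 6, 6, 4, 2, 2] t mm [-0.10416347  0.69035956 20.49335692] rot deg [0.50515713 0.44358078 0.05648671]
[0.52215901 0.19879962 0.22214373] [-1.79867163e+02  6.82451502e-02  9.44199159e+01]
40 0.7701381108780162 [7, 7, 6, 6, 6, 4, 2, 2] t mm [-1.93577647  1.01051887 20.97060366] rot deg [-0.90383817 -1.5366959  -0.19745259]
plate [0.52326915 0.19691883 0.20117316] 94.608856430541
shift units [ 1.6097111   0.18583498 -0.00234819]
```

View pics/wm.png

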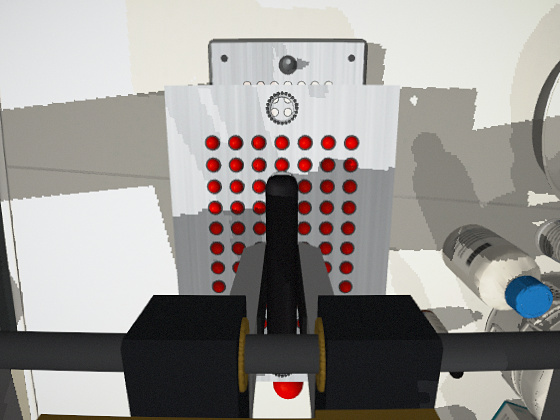

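The plate is over the filler with about 40 mm still to go along its length. The hole is at (282,107) and pin_b at (288,64) beyond it. I'll move over the seat slowly, let it settle and remeasure.

servo_tool(
  moves=[
    [0.3, 0.04, 0, 0, 1],
    [0.7, 0.08, 0, 0, 1],
    [1.1, 0.12, 0, 0, 1],
    [1.4, 0.16, 0, 0, 1],
    [1.6, 0.18, 0, 0, 1],
    [1.6, 0.18, 0, 0, 1],
    [1.6, 0.18, 0, 0, 1],
    [1.6, 0.18, 0, 0, 1],
    [1.6, 0.18, 0, 0, 1],
    [1.6, 0.18, 0, 0, 1],
  ],
)

```text
time: 8.83
tool_pos: [0.5239, 0.2398, 0.2236]
ee_rot: [3.141, 0.0, 1.649]
wrist_force: [0.5, -1.0, -5.8]
width: 0.0135
finger_force: 30.0
```

```bash
cat > chk.py <<'E'
from pl import *
import sys
o=robot.get_obs(); A=R.from_euler('xyz',o["ee_rot"]).as_matrix(); print(o["tool_pos"],np.degrees(o["ee_rot"]),o["wrist_force"],o["wrist_torque"])
s=snap("wrist"); pickle.dump(s,open(sys.argv[1]+".pkl","wb")); cv2.imwrite(f"pics/{sys.argv[1]}.png",s["image"])
w=pickle.load(open("wl.pkl","rb"))
Rm,t,n,e,r=inhand(s); print(n,e,r,"t mm",t*1e3,"rot deg",np.degrees(cv2.Rodrigues(Rm)[0].ravel()))
P=A@t+o["tool_pos"]; h=np.degrees(np.arctan2(*(A@Rm[:,0])[1::-1])); print("plate",P,h)
c=np.array([.5248,.2374]); print("shift units",A.T@(np.r_[c,P[2]]-P)/.025)
R0,t0=inhand(w)[:2]; D=Rm@R0.T; print("vs lift: rot deg",np.degrees(cv2.Rodrigues(D)[0].ravel()))
d=D@np.array([0,0,1]); print("world tilt deg",np.degrees(np.arccos(abs((A@d)[2]))))
E
python3 chk.py wn
```

```text
[0.52393379 0.23983378 0.22360256] [1.79991973e+02 1.22471098e-02 9.44724471e+01] [ 0.45214983 -1.02165282 -5.81456661] [ 0.00923817 -0.00978206  0.0633728 ]
40 0.558568524276474 [7, 7, 6, 6, 6, 4, 2, 2] t mm [-1.92809715  0.99054467 20.90204641] rot deg [-0.85102775 -1.44706026 -0.18697541]
plate [0.52507494 0.23798457 0.20270107] 94.64850405693407
shift units [-2.24539690e-02 -1.27875811e-02  3.00807149e-06]
vs lift: rot deg [-1.35618619 -1.89023939 -0.24654745]
world tilt deg 2.341050593093321
```

The plate is within about 0.6 mm of the bed centre in plan and 0.1° in heading, with about 2° of slip tilt in the grip. I'll lower it to just above the pin tips.

servo_tool(
  moves=[
    [0, 0, 0.4, 0, 1],
    [0, 0, 1, 0, 1],
    [0, 0, 1.7, 0, 1],
    [0, 0, 2.4, 0, 1],
    [0, 0, 3.1, 0, 1],
    [0, 0, 3.7, 0, 1],
    [0, 0, 4.2, 0, 1],
    [0, 0, 4.5, 0, 1],
    [0, 0, 4.5, 0, 1],
    [0, 0, 4.5, 0, 1],
  ],
)

```text
time: 9.72
tool_pos: [0.5238, 0.2401, 0.1108]
ee_rot: [-3.141, 0.0, 1.649]
wrist_force: [0.5, -0.8, -5.1]
width: 0.0135
finger_force: 30.0
```

```bash
python3 chk.py wo
python3 - <<'E'
from h import *
s=snap("side"); pickle.dump(s,open("so.pkl","wb"))
a=pickle.load(open("wo.pkl","rb"))["image"]
x=cv2.resize(a[50:170,200:370],None,fx=2.4,fy=2.4,interpolation=cv2.INTER_CUBIC)
y=cv2.resize(s["image"][230:360,200:330],(390,390),interpolation=cv2.INTER_CUBIC)
c=np.zeros((390,x.shape[1]+390,3),np.uint8); c[:x.shape[0],:x.shape[1]]=x; c[:,x.shape[1]:]=y; cv2.imwrite("pics/co.png",c)
E
```

```text
[0.52383007 0.24009949 0.11083243] [-1.79978584e+02  6.43861445e-03  9.44944358e+01] [ 0.50526867 -0.84308283 -5.10404072] [-0.05818673 -0.01690677  0.02178643]
40 0.6491818788376962 [7, 7, 6, 6, 6, 4, 2, 2] t mm [-1.92428211  0.96465338 20.89707111] rot deg [-0.71893282 -1.46088008 -0.16702681]
plate [0.52493495 0.23825376 0.08993521] 94.65287369054764
shift units [-3.36225835e-02 -8.05737706e-03  6.79005718e-06]
vs lift: rot deg [-1.22400543 -1.90408124 -0.22717071]
world tilt deg 2.257455873829969
```

View pics/co.png

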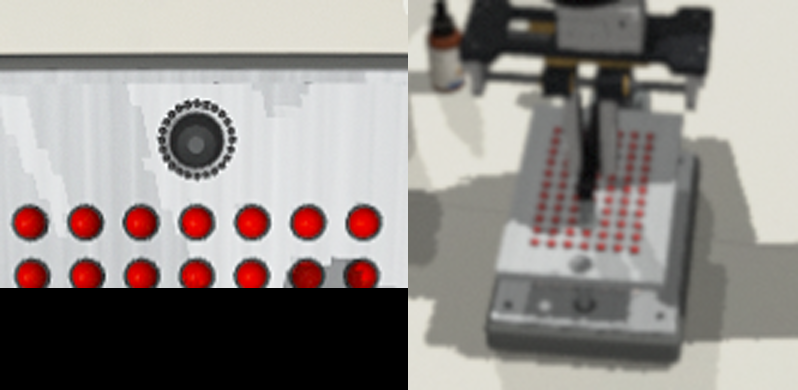

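The pin tip is concentric in the far hole within about 1 mm, seen from straight above at (197,143) against the hole at (197,140). The side view shows the plate squarely over the bed. I'll lower it slowly onto the pins.

servo_tool(
  moves=[
    [-0.03, -0.01, 0.1, 0, 1],
    [-0.03, -0.01, 0.2, 0, 1],
    [-0.03, -0.01, 0.3, 0, 1],
    [-0.03, -0.01, 0.4, 0, 1],
    [-0.03, -0.01, 0.5, 0, 1],
    [-0.03, -0.01, 0.6, 0, 1],
    [-0.03, -0.01, 0.7, 0, 1],
    [-0.03, -0.01, 0.8, 0, 1],
    [-0.03, -0.01, 0.9, 0, 1],
    [-0.03, -0.01, 1, 0, 1],
  ],
)

```text
time: 10.65
tool_pos: [0.5237, 0.2394, 0.0858]
ee_rot: [3.142, 0.0, 1.649]
wrist_force: [0.5, 0.6, -5.3]
width: 0.0137
finger_force: 30.0
```

```bash
python3 chk.py wq
```

```text
[0.52371432 0.23942218 0.0857664 ] [1.79997101e+02 8.21706037e-04 9.45007242e+01] [ 0.46384647  0.64860879 -5.26208236] [0.0712056  0.04735605 0.01327044]
40 0.6775301856052168 [7, 7, 6, 6, 6, 4, 2, 2] t mm [-1.93700503  0.95733552 20.8820353 ] rot deg [-0.72506215 -1.47180515 -0.16692025]
plate [0.52482178 0.23756605 0.06488444] 94.65828719978985
shift units [-6.55319734e-03 -1.38985684e-03  2.36714953e-08]
vs lift: rot deg [-1.23012878 -1.91500988 -0.22708856]
world tilt deg 2.2783279312466753
```

servo_tool(
  moves=[
    [0, 0, 0.07, 0, 1],
    [0, 0, 0.14, 0, 1],
    [0, 0, 0.21, 0, 1],
    [0, 0, 0.28, 0, 1],
    [0, 0, 0.35, 0, 1],
    [0, 0, 0.4, 0, 1],
    [0, 0, 0.4, 0, 1],
  ],
)

```text
time: 11.28
tool_pos: [0.5235, 0.2393, 0.0756]
ee_rot: [-3.141, 0.0, 1.649]
wrist_force: [0.3, 0.0, -5.5]
width: 0.0139
finger_force: 30.0
```

servo_tool(
  moves=[
    [0, 0, 0.04, 0, 1],
    [0, 0, 0.08, 0, 1],
    [0, 0, 0.12, 0, 1],
    [0, 0, 0.12, 0, 1],
  ],
)

```text
time: 11.62
tool_pos: [0.5242, 0.2393, 0.0737]
ee_rot: [3.14, 0.0, 1.649]
wrist_force: [0.5, -2.3, -0.3]
width: 0.0138
finger_force: 30.0
```

```bash
python3 chk.py wr
```

```text
[0.52418637 0.23925217 0.07373325] [1.79922676e+02 9.53778819e-03 9.44931685e+01] [ 0.51149796 -2.25468518 -0.33190872] [-0.02619444  0.07178161  0.03118526]
40 0.5047738466191428 [7, 7, 6, 6, 6, 4, 2, 2] t mm [-1.13987685  0.80772684 21.0779221 ] rot deg [-0.37867628 -0.35325021 -0.31436663]
plate [0.52510955 0.2381778  0.05265663] 94.80589136672458
shift units [-3.00464774e-02 -1.47811574e-02 -1.49463035e-05]
vs lift: rot deg [-0.88487532 -0.795631   -0.37094402]
world tilt deg 1.254775474451772
```

Contact has started and the plate is levelling in the grip as wanted. I'll press a little further.

servo_tool(
  moves=[
    [0, 0, 0.03, 0, 1],
    [0, 0, 0.06, 0, 1],
    [0, 0, 0.06, 0, 1],
    [0, 0, 0.06, 0, 1],
  ],
)

```text
time: 12.0
tool_pos: [0.5243, 0.2393, 0.0732]
ee_rot: [3.14, 0.0, 1.649]
wrist_force: [-3.0, -3.1, 5.4]
width: 0.0137
finger_force: 30.0
```

```bash
python3 chk.py wr2
```

```text
[0.52425201 0.23928743 0.07318885] [1.79892786e+02 8.16313628e-03 9.44919975e+01] [-2.97504891 -3.06156638  5.44006167] [-0.37413996  0.4293149   0.04967441]
40 0.5031590240269707 [7, 7, 6, 6, 6, 4, 2, 2] t mm [-0.88594952  0.78085636 20.901719  ] rot deg [-0.54316558 -0.14539661 -0.29918982]
plate [0.52513908 0.23846545 0.05228876] 94.79021917152517
shift units [-4.14249761e-02 -1.68591764e-02 -2.56455818e-05]
vs lift: rot deg [-1.0494072  -0.58792527 -0.35421407]
world tilt deg 1.3013163877229235
```

servo_tool(
  moves=[
    [0, 0, 0, 0, 0.8],
    [0, 0, 0, 0, 0.6],
    [0, 0, 0, 0, 0.5],
    [0, 0, 0, 0, 0.5],
    [0, 0, 0, 0, 0.5],
    [0, 0, 0, 0, 0.5],
  ],
)

```text
time: 12.55
tool_pos: [0.5237, 0.2396, 0.0713]
ee_rot: [-3.141, -0.0, 1.649]
wrist_force: [-0.3, 0.4, 0.1]
width: 0.0462
finger_force: 0.0
```

servo_tool(
  moves=[
    [0, 0, -0.5, 0, 0.5],
    [0, 0, -1.5, 0, 0.5],
    [0, 0, -3, 0, 0.5],
    [0, 0, -4.5, 0, 0.5],
    [0, 0, -6, 0, 0.5],
    [0, 0, -7, 0, 0.5],
    [0, 0, -7, 0, 0.5],
    [0, 0, -7, 0, 0.5],
    [0, 0, -7, 0, 0.5],
  ],
)

```text
time: 13.3
tool_pos: [0.5233, 0.2393, 0.246]
ee_rot: [-3.141, 0.0, 1.649]
wrist_force: [0.2, -0.5, -0.2]
width: 0.0471
finger_force: 0.0
```

Run:
```python
from h import *
o=robot.get_obs(); print(o["tool_pos"],o["ee_rot"],o["wrist_force"])
s=snap("wrist"); pickle.dump(s,open("ws.pkl","wb")); d=snap("side"); pickle.dump(d,open("ss.pkl","wb"))
x=s["image"][:330,130:430]; y=cv2.resize(d["image"][200:360,190:350],(450,450),interpolation=cv2.INTER_CUBIC)
c=np.zeros((450,750,3),np.uint8); c[:330,:300]=x; c[:,300:]=y; cv2.imwrite("pics/cs.png",c)
```

```text
[0.52334701 0.23930656 0.2459645 ] [-3.14069694e+00  2.66825822e-04  1.64934460e+00] [ 0.16880299 -0.47067671 -0.24595313]
```

View pics/cs.png

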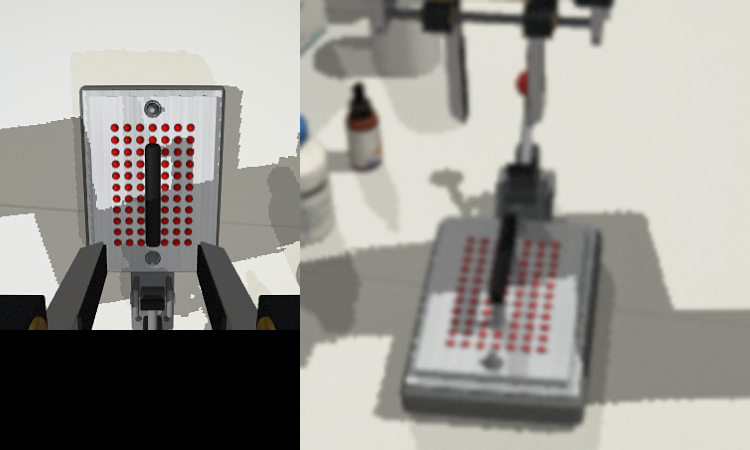

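The plate lies flat on the bed with both pins up through the holes, at (152,108) and (152,257) in the left crop, and the lever is still open. Next I'll measure the seating and the knob.

Run:
```python
from h import *
s=pickle.load(open("ws.pkl","rb"));a=pickle.load(open("wf1.pkl","rb"));w=pickle.load(open("wrist0.pkl","rb"))
m=redmask(s["image"]); k=np.zeros_like(m); k[115:255,235:335]=m[115:255,235:335]
c=np.array([q[0] for q in blobs(k,8,300)]); rc=cv2.minAreaRect(plane(s,c,0.053)[:,:2].astype(np.float32)); print(len(c),rc)
K,e=tri([(a,(300.4,268.4)),(w,(270.6,169.9))]); print(K,e)
u=np.array([np.cos(np.radians(94.55)),np.sin(np.radians(94.55))]); d=K[:2]-[.5248,.2374]; y=d@u; print("filler y",y,"lean",np.arctan2(-(y+.122),K[2]-.058), "x",d@[u[1],-u[0]])
```

```text
68 ((0.5249941945075989, 0.2384907603263855), (0.0755729079246521, 0.12008021026849747), 4.5366291999816895)
[0.54115208 0.03248291 0.11334537] [np.float64(0.001143050254058288), np.float64(0.0011430502540582393)]
filler y -0.20556848738344544 lean 0.9858398208335603 x 4.466881474659429e-05
```

servo_tool(
  moves=[
    [-1.5, 0, 0, 0, 1],
    [-3, 0, 0, 0, 1],
    [-4.5, 0, 0, 0, 1],
    [-6, 0.06, 0, 0, 1],
    [-7.5, 0.06, 0, 0, 1],
    [-9, 0.06, 0, 0, 1],
    [-10.2, 0.06, 0, 0, 1],
    [-10.3, 0.06, 0, 0, 1],
    [-10.3, 0.06, 0, 0, 1],
    [-10.3, 0.06, 0, 0, 1],
  ],
)

```text
time: 14.23
tool_pos: [0.5448, -0.0167, 0.2451]
ee_rot: [-3.139, -0.001, 1.649]
wrist_force: [1.0, -0.1, 0.6]
width: 0.0009
finger_force: 0.0
```

The plate is seated at (0.5250, 0.2385) with heading 94.54°, and the lever is open near 0 rad. I'll lower the shut fingers outside the knob and push.

servo_tool(
  moves=[
    [0, 0, 1, 0, 1],
    [0, 0, 2.2, 0, 1],
    [0, 0, 3.4, 0, 1],
    [0, 0, 4.6, 0, 1],
    [0, 0, 5.6, 0, 1],
    [0, 0, 5.6, 0, 1],
    [0, 0, 5.6, 0, 1],
  ],
)

```text
time: 14.82
tool_pos: [0.544, -0.0154, 0.1049]
ee_rot: [-3.137, -0.001, 1.652]
wrist_force: [0.7, 0.2, 0.6]
width: 0.0005
finger_force: 0.0
```

servo_tool(
  moves=[
    [0.6, 0, 0, 0, 1],
    [1, 0, 0, 0, 1],
    [1.4, 0, -0.3, 0, 1],
    [1.7, 0, -0.6, 0, 1],
    [2, 0, -0.8, 0, 1],
    [2.3, 0, -1, 0, 1],
    [2.6, 0, -1.2, 0, 1],
    [2.85, 0, -1.3, 0, 1],
    [3.1, 0, -1.4, 0, 1],
    [3.1, 0, -1.4, 0, 1],
  ],
)

```text
time: 15.65
tool_pos: [0.5395, 0.0619, 0.1426]
ee_rot: [3.14, -0.001, 1.651]
wrist_force: [0.3, 1.1, 0.4]
width: 0.0005
finger_force: 0.0
```

Run:
```python
from h import *
o=robot.get_obs(); print(o["tool_pos"],o["wrist_force"]); u=np.array([np.cos(np.radians(94.55)),np.sin(np.radians(94.55))])
print("tcp filler y,x",(o["tool_pos"][:2]-[.5248,.2374])@u,(o["tool_pos"][:2]-[.5248,.2374])@[u[1],-u[0]])
d=snap("side"); n=snap("scene"); K=[]
for s in (d,n):
    b=[(q[0].round(1),q[1]) for q in blobs(redmask(s["image"]),15,400)]; print(b)
    print(proj(s,np.r_[np.array([.5248,.2374])+u*-.156,.152]).round(1))
```

```text
[0.53952512 0.06189828 0.14260379] [0.34477643 1.11329081 0.36408744]
tcp filler y,x -0.17611675148341985 0.0007563324762019184
[(array([268. , 230.2]), np.int32(24))]
[[268.5 229.6]]
[(array([253.3, 235.8]), np.int32(29))]
[[253.7 235.6]]
```

The knob is exactly where predicted for joint 0.6, at side pixel (268,230). Now I'll push it over the hump.

servo_tool(
  moves=[
    [0.3, 0, -0.05, 0, 1],
    [0.6, 0, -0.1, 0, 1],
    [0.9, 0, -0.1, 0, 1],
    [1.2, 0, -0.1, 0, 1],
    [1.5, 0, -0.1, 0, 1],
    [1.75, 0, -0.05, 0, 1],
    [2, 0, 0, 0, 1],
    [2.2, 0, 0, 0, 1],
    [2.3, 0, 0, 0, 1],
    [2.3, 0, 0, 0, 1],
  ],
)

```text
time: 16.58
tool_pos: [0.5342, 0.1187, 0.1407]
ee_rot: [-3.14, -0.001, 1.651]
wrist_force: [-0.2, 0.2, 0.3]
width: 0.0003
finger_force: 0.0
```

```bash
cat > kn.py <<'E'
from h import *
o=robot.get_obs(); print(o["tool_pos"],o["wrist_force"]); u=np.array([np.cos(np.radians(94.55)),np.sin(np.radians(94.55))])
print("tcp filler y",(o["tool_pos"][:2]-[.5248,.2374])@u)
for n in ("side","scene"):
    s=snap(n)
    print([(q[0].round(1),q[1]) for q in blobs(redmask(s["image"]),15,400)])
    for q in (1.0,1.15,1.25): print(q,proj(s,np.r_[np.array([.5248,.2374])+u*(-.122-.1*np.sin(.95-q)),.058+.1*np.cos(.95-q)]).round(1))
E
python3 kn.py
```

```text
[0.53416968 0.11867054 0.14072395] [-0.23955532  0.23738208  0.25177319]
tcp filler y -0.11909856970294314
[(array([265. , 246.1]), np.int32(37))]
1.0 [[266.6 237.7]]
1.15 [[265.8 242.1]]
1.25 [[265.4 245.5]]
[(array([242.2, 247.6]), np.int32(28))]
1.0 [[246.6 241.9]]
1.15 [[244.  245.1]]
1.25 [[242.2 247.5]]
```

The lever reads about 1.25, so it is locked. I'll back off, rise clear and check.

servo_tool(
  moves=[
    [-0.4, 0, 0, 0, 1],
    [-1, 0, 0, 0, 1],
    [-2, 0, 0, 0, 1],
    [-3, 0, -0.5, 0, 1],
    [-4, 0, -1.5, 0, 1],
    [-5, 0, -2.5, 0, 1],
    [-5, 0, -3.5, 0, 1],
    [-5, 0, -4.5, 0, 1],
    [-5, 0, -4.5, 0, 1],
    [-5, 0, -4.5, 0, 1],
  ],
)

```text
time: 17.52
tool_pos: [0.5453, -0.0082, 0.2557]
ee_rot: [3.138, 0.001, 1.648]
wrist_force: [-0.4, 0.6, -1.3]
width: 0.0003
finger_force: 0.0
```

```bash
python3 kn.py
python3 - <<'E'
from h import *
d=snap("side"); cv2.imwrite("pics/end.png",cv2.resize(d["image"][180:380,120:370],(750,600),interpolation=cv2.INTER_CUBIC))
b=pickle.load(open("ss.pkl","rb"))
f=lambda s:np.array([q[0] for q in blobs(redmask(s["image"])[250:360,200:330],2,100)]).mean(0)
print(f(b),f(d))
E
```

```text
[ 0.54533756 -0.00817623  0.25569851] [-0.38251153  0.60615349 -1.33408798]
tcp filler y -0.24643151700898383
[(array([266.4, 245.7]), np.int32(61))]
1.0 [[266.6 237.7]]
1.15 [[265.8 242.1]]
1.25 [[265.4 245.5]]
[(array([242.4, 247.7]), np.int32(42))]
1.0 [[246.6 241.9]]
1.15 [[244.  245.1]]
1.25 [[242.2 247.5]]
nan [68.  0.]<stdin>:4: RuntimeWarning: Mean of empty slice.
  ret = ret.dtype.type(ret / rcount)
```

View pics/end.png

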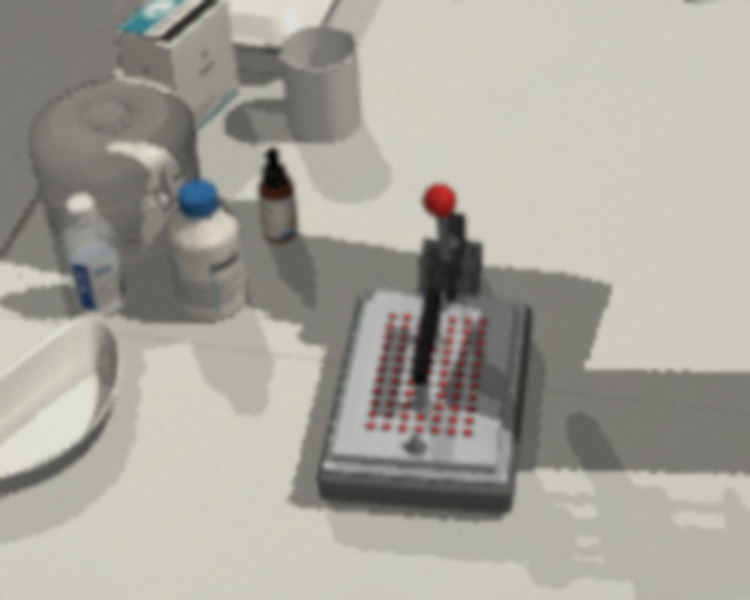

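The lever is locked with its knob at (440,200) in the crop. The plate is flat on the bed, the bottles and jar stand untouched, and the arm is clear.

```bash
python3 -c "
from bench import robot
print(robot.close_job())"
```

```text
the job is handed in; nothing more can be done
None
```

The cap plate is seated flat over both pins, the clamp lever is locked at about 1.25 rad, both bottles and the jar stand where they were, and the job is handed in; no verdict came back.

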